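Hang two planters on the balance bar and trim it level

TASK

Hang the two planters on the balance bar, first one on one half and then the other on the other half, easing each one's weight onto the bar so that it never drops or swings fast and is never pressed hard. They are hand-thrown and do not weigh the same, so finish by sliding or rehanging a hook along the bar until the loaded bar hangs still and level by itself. Keep the planters upright and leave the mug, the jar and the plate where they are.

Things in the scene. Friction and masses are not known exactly. Their poses are not given: they have to be found in the camera images.
- stand: Heavy dark steel bench stand, fixed. Origin on the table under the pivot and the bar's middle; +x away from the robot, y along the bar. Base plate 170 x 240 x 14 mm (x -40 to +130). Square 22 mm column, 315 mm tall, 55 mm behind the bar (+x). Pivot pin along x, 290 mm up; the bar hangs under it on two steel straps, its centre line 56 mm below the pivot.
- bar (a joint): Lean of the bar (rad): 0 level, positive = its +y end down; rigid stops at +-0.14. Swings freely, lightly damped. Bar with straps about 0.6 kg; gravity brings it softly back to level: with both planters on, one hanging 10 mm too far out leans it about 0.045 rad. One planter alone takes it to the stop.
- bar_top (a point): Middle of the upper face of the wooden bar (14 mm square, 440 mm long), 49 mm under the pivot; moves with the bar, y along it, z square to its upper face. Smooth on top, hooks can slide along it; straps are fixed to it within 63 mm of its middle, a 24 mm tall end block closes each end at 220 mm.
- straight_pot: Unglazed straight-sided planter, 74 mm across, 62 high, on a rigid steel hanger, 221 high in all, 0.22 to 0.36 kg, different each time. Origin at the centre of its underside, z up. Hanger wires rise from the rim at +y and -y to a 14 mm wide strap that stands at x = -12.5 mm and hooks over to +x (see its hook point). A wooden grip stands on top.
- straight_pot_hook (a point): Underside of the hook's top, 172 mm above the planter's underside: the spot that rests on the bar. Hook 21 mm wide inside (along x), strap 4 mm thick, 14 mm wide; its tip at x = +12.5 mm reaches 22 mm below this point, so the hook goes on from the robot's side (-x), tip lifted over the bar, then down.
- straight_pot_grip (a point): Point to take in the wooden grip of the straight planter: grip 18 (x) x 10 (y) x 45 mm, from 176 to 221 mm above the underside; this point is at 208 mm. Take it across y.
- round_pot: Unglazed round-bellied planter, 76 mm across, foot 48 mm, 62 mm high, on the same hanger with the same measures and axes; weight between 0.22 and 0.36 kg, different each time.
- round_pot_hook (a point): Underside of the hook's top of the round planter, 172 mm above its underside; same hook, opening to the planter's +x, tip reaching 22 mm lower.
- round_pot_grip (a point): Point to take in the wooden grip of the round planter (18 x 10 x 45 mm), 208 mm above its underside. Take it across y.
- mug: Bystander: unglazed mug, 76 mm across, 85 mm high, standing between the planters. Origin at its underside.
- jar: Bystander: jar of colour, 60 mm across, 75 mm high, beyond the bar. Origin at its underside.
- plate: Bystander: unglazed plate, 130 mm across, beyond the bar. Origin at its underside.
Not all that is in view belongs to the job. Leave any yellow look-alike of the straight_pot alone.

How it is judged:
On the way, in this order (a step that is already met when the one before it is completed fails the run):
1. one planter hangs by its hook on one half of the bar, let go (((z of straight_pot_hook in the frame of bar_top between -0.006 and 0.006 m and x of straight_pot_hook in the frame of bar_top between -0.012 and 0.012 m and contact force between straight_pot and stand above 1 N and contact force between the fingers and straight_pot below 0.2 N and (y of straight_pot_hook in the frame of bar_top between 0.04 and 0.22 m or y of straight_pot_hook in the frame of bar_top between -0.22 and -0.04 m)) or (z of round_pot_hook in the frame of bar_top between -0.006 and 0.006 m and x of round_pot_hook in the frame of bar_top between -0.012 and 0.012 m and contact force between round_pot and stand above 1 N and contact force between the fingers and round_pot below 0.2 N and (y of round_pot_hook in the frame of bar_top between 0.04 and 0.22 m or y of round_pot_hook in the frame of bar_top between -0.22 and -0.04 m)))), for 0.2 s.
2. the other planter hangs on the other half as well, both let go (z of straight_pot_hook in the frame of bar_top between -0.006 and 0.006 m and x of straight_pot_hook in the frame of bar_top between -0.012 and 0.012 m and contact force between each of straight_pot, round_pot and stand above 1 N and contact force between the fingers and straight_pot below 0.2 N and z of round_pot_hook in the frame of bar_top between -0.006 and 0.006 m and x of round_pot_hook in the frame of bar_top between -0.012 and 0.012 m and contact force between the fingers and round_pot below 0.2 N and ((y of straight_pot_hook in the frame of bar_top between 0.04 and 0.22 m and y of round_pot_hook in the frame of bar_top between -0.22 and -0.04 m) or (y of straight_pot_hook in the frame of bar_top between -0.22 and -0.04 m and y of round_pot_hook in the frame of bar_top between 0.04 and 0.22 m))), for 0.2 s.
At the end, for the whole second after the job is handed in: Both planters hang by their hooks on the bar, one on each half (hook resting on the bar's upper face, 40 to 220 mm from its middle), let go and all but still (sway under 0.06 m/s), and the bar stays level within 0.03 rad (all of step 2 and value of joint bar between -0.03 and 0.03 rad and velocity of joint bar between -0.05 and 0.05 rad/s and linear speed of each of straight_pot, round_pot below 0.06 m/s); the robot touches nothing.
It fails at once if a planter or the fingers pressed against the bar or stand with more than 20 N (contact force between any of straight_pot, round_pot, the fingers and stand above 20 N).
It fails at once if the bar let drop or swing faster than 1 rad/s (velocity of joint bar above 1 rad/s or velocity of joint bar below -1 rad/s).
It fails at once if a planter tipped more than 0.6 rad (angle between any of straight_pot, round_pot's own z axis and vertical above 0.6 rad).
It fails at once if mug, jar or plate moved more than 25 mm (distance of any of mug, jar, plate from where it was at the start of the episode above 0.025 m).
It also fails if it takes over 72 s, if anything falls off the work surface, if the arm or the gripper's body presses on something with over 40 N, if the wrist force passes 120 N, or if a joint passes its speed limit or range.

ROBOT

A 6-joint arm with a two-finger parallel gripper is mounted at the origin on the work surface. World frame = base frame: x ahead of the robot, y to its left, z up, the work surface at z = 0. Lengths are in m, angles in rad, forces in N, time in s.
With the tool pointing down it reaches from about 0.375 to 0.9 m from the base axis. Payload 3.1 kg.
Tool frame: the origin (TCP) lies on the centre line of the jaws, within the pads' length; the fingertips stand 22 mm ahead of it and the grasp point (between the pads) lies 3 mm ahead of it; z points along the fingers, y is the line along which they close (so a half turn about z gives the same grasp; the last joint's range is limited). The gripper opens to 85 mm and grips with 20 to 120 N. Pads are 22 mm wide; open, the fingers measure 114 mm over their backs; the gripper's body (76 mm by 85 mm) begins 54 mm behind the grasp point. The pads swing forward as they close: fully open they stand 13 mm farther back than shut.
Start: joints at [1.103, 0.527, 1.433, -0, 1.181, -0.178], TCP at [0.179, 0.599, 0.253] pointing down, gripper open.
Joint ranges: [-3.08, 3.08], [-0.75, 2.2], [0.22, 2.44], [-1.43, 4.57], [0, 2.65], [-2.85, 2.85]. Speed limits (rad/s): [2.79, 2.79, 3.14, 3.14, 3.14, 3.14].

INTERFACE

Orientations are given as a unit quaternion [x, y, z, w].
In Python, from station import sense, eyes, job gives the robot as it stands.
- The arm moves only by the tool hand_motion, called after "Call:" as name(argument=value, ...), one argument or row to a line, values as JSON. Schema: {"type":"object","properties":{"deltas":{"type":"array","items":{"type":"array","items":{"type":"number"},"minItems":5,"maxItems":5},"minItems":1,"maxItems":20},"force":{"type":"number"},"only":{"type":"string"},"quiet":{"type":"boolean"},"lines":{"type":"string"}},"required":["deltas"],"additionalProperties":false}. deltas is a list of rows, 1 to 20 of them, each of 5 numbers: dx, dy, dz in m, then a turn about the tool's z in rad, then the opening from 0.0 (shut) to 1.0 (fully open); each row is the pose to reach, as a shift and turn from the pose commanded when the call began, along the tool's axes at that moment; what a row does not reach only later rows make up. A row lasts 1/10 s, in which the tool goes at most 0.05 m and 0.15 rad, less where a joint would pass 70% of its speed; a pose out of reach is approached as far as the arm can. The fingers move at their own pace and stop on an object; force is the grip in N (left out, the last holds). Time passes only in rows, so rows that do not move let the fingers close. The tool returns the time, the measured TCP pose, the force, the opening and the grip force at its end. only (a regular expression) keeps the lines of the reply that match it, lines (a string "A,B") keeps lines A to B, and quiet returns only ok. Input that does not fit is refused with a message, and nothing moves.
- sense(): the state, without advancing time (a new reading comes with each control period).
- eyes.snapshot(name): name is "side" or "top"; returns a dict with "pixels" (420x560x3 uint8, red, green, blue), "range_z" (420x560 float32, m along the optical axis (not along the pixel's ray), 0 where there is no reading), "fov_y" (degrees; the focal length in pixels is half the picture's height over the tangent of half this angle, whatever the lens; pixels are square), "cx", "cy" (the principal point, pixels), "R" (3x3) and "t" (3): a world point X has camera coordinates R X + t. Camera axes: x right, y down, z forward; pixel columns grow to the right and rows downward; lengths in m; the calibration is good to about 2 mm. A picture is of the moment at which its call begins.
- job.sign_off(): hands the job in; it is judged then, once.
The state is a dict: "t": time; "q": joint angles; "qd": joint speeds; "tau": joint torques, N m; "tcp_pos": TCP position; "tool_rot": TCP orientation; "force": force on the tool from outside, world axes, zero at the start; "ft_torque": the same for the moment, N m; "finger_gap": opening from 0.0 (shut) to 1.0 (fully open); "gripper_force": force on a finger pad.
Only numpy, scipy, OpenCV 4.12 (cv2) and the standard library are available. Lean on these libraries where they do the work, as an engineer would, in place of code of your own. Each camera call takes 0.05 s, during which the arm holds its last target. There are 200 camera calls.

## Working session

There is one attempt and no reset: what is moved stays moved. The work goes in short steps, Python scripts to look and compute and a tool call to move; the robot and the scene stay as the last step left them, time stands still between calls to the robot, and variables do not carry over. Pictures are saved under pics/ and viewed, at most 10 in all, crops included, and the job is handed in when it is done.

```bash
mkdir -p pics; ls; python3 - <<'E'
from station import sense, eyes, job
import cv2,numpy as np
s=sense();print({k:np.round(v,3) for k,v in s.items()})
for n in("side","top"):
    d=eyes.snapshot(n);cv2.imwrite(f"pics/{n}0.png",d["pixels"][:,:,::-1])
    np.savez(f"{n}0.npz",**d);print(n,d["fov_y"],d["cx"],d["cy"],d["R"].round(3).tolist(),d["t"].round(3))
E
```

```text
pics
{'t': np.float64(0.0), 'q': array([ 1.102,  0.528,  1.434,  0.   ,  1.181, -0.179]), 'qd': array([-0.   ,  0.002, -0.   ,  0.   , -0.001, -0.002]), 'tau': array([-0.0000e+00, -4.4236e+01, -1.7802e+01, -0.0000e+00,  8.0000e-03,
        0.0000e+00]), 'tcp_pos': array([0.178, 0.598, 0.252]), 'tool_rot': array([ 0.144,  0.99 , -0.001, -0.   ]), 'force': array([-0.317, -0.729,  0.218]), 'ft_torque': array([-0.   , -0.02 ,  0.005]), 'gripper_force': np.float64(0.0), 'finger_gap': np.float64(0.999)}
side 44.155466461373365 284.11627096982113 213.02889957769713 [[0.921, -0.388, -0.018], [-0.292, -0.661, -0.691], [0.256, 0.642, -0.723]] [-0.486  0.295  1.417]
top 43.32539619333383 268.82722435885245 210.09029235715764 [[-0.007, -1.0, -0.002], [-0.982, 0.008, -0.191], [0.191, 0.001, -0.982]] [-0.004  0.55   1.546]
```

View pics/side0.png

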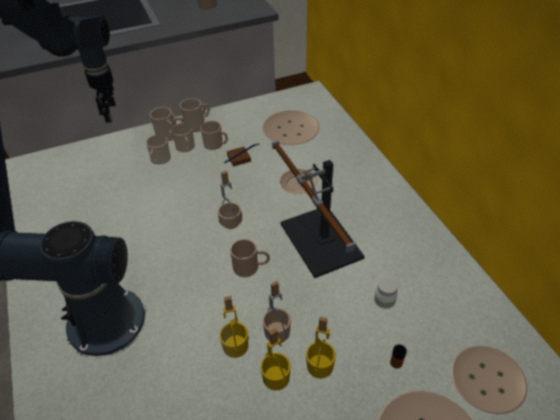

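View pics/top0.png

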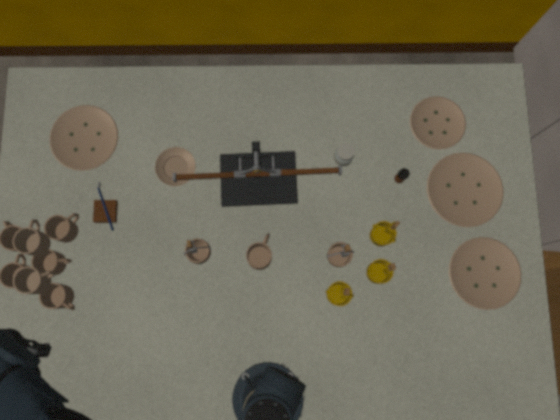

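The side view shows a round-bellied pot at (230,205), a straight unglazed pot at (277,318), and yellow look-alikes at (235,340), (276,365) and (321,355). In the top view the unglazed pots are at (198,250) and (340,254), the mug is at (260,256), the bar runs from (175,177) to (340,171), and the yellow pots are at (383,233), (380,271) and (340,293). The unglazed, non-yellow ones fit the description. I'll confirm this in an enlarged crop and measure.

```bash
cat > h.py <<'E'
import cv2,numpy as np
from station import sense, eyes, job
def cloud(d):
    h,w=d["range_z"].shape; f=h/2/np.tan(np.radians(float(d["fov_y"]))/2)
    u,v=np.meshgrid(np.arange(w),np.arange(h)); z=d["range_z"]
    c=np.stack([(u-d["cx"])/f*z,(v-d["cy"])/f*z,z],-1)
    X=(c-d["t"])@d["R"]; X[z==0]=np.nan
    return X
def snap(n): 
    d=eyes.snapshot(n); return d,cloud(d)
def proj(d,P):
    f=210/np.tan(np.radians(float(d["fov_y"]))/2); c=d["R"]@np.array(P)+d["t"]
    return np.array([f*c[0]/c[2]+d["cx"],f*c[1]/c[2]+d["cy"]])
E
python3 - <<'E'
from h import *
S=dict(np.load("side0.npz"));T=dict(np.load("top0.npz"))
a=cv2.resize(S["pixels"][165:385,190:350,::-1],None,fx=2.5,fy=2.5,interpolation=3)
b=cv2.resize(T["pixels"][220:320,170:410,::-1],None,fx=1.65,fy=2.5*.66,interpolation=3)
b2=cv2.resize(T["pixels"][140:220,155:360,::-1],None,fx=1.9,fy=1.9,interpolation=3)
o=np.zeros((560,800,3),np.uint8);o[:550,:400]=a[:550,:400];o[:b.shape[0],400:400+b.shape[1]]=b[:,:400];o[250:250+b2.shape[0],400:400+b2.shape[1]]=b2
cv2.imwrite("pics/crop1.png",o)
for n,d,boxes in(("side",S,[(210,245,165,232),(258,295,278,345)]),("top",T,[(180,215,232,270),(322,357,236,272)])):
    X=cloud(d)
    for (u0,u1,v0,v1) in boxes:
        P=X[v0:v1,u0:u1].reshape(-1,3);ok=np.isfinite(P[:,0])
        for lo,hi in((.04,.075),(.08,.17),(.182,.214),(.214,.23)):
            Q=P[ok&(P[:,2]>lo)&(P[:,2]<hi)]
            if len(Q):print(n,lo,len(Q),np.median(Q,0).round(4),Q.min(0).round(3),Q.max(0).round(3))
T_=cloud(T)
P=T_.reshape(-1,3);
m=(P[:,2]>.225)&(P[:,2]<.26)&(P[:,0]>.5)&(abs(P[:,1])<.35)
Q=P[m];print("bar",len(Q),Q.min(0).round(3),Q.max(0).round(3),np.median(Q,0).round(3))
for y in np.arange(-.24,.26,.06):
    q=Q[abs(Q[:,1]-y)<.012]; 
    if len(q):print(round(y,2),q.mean(0).round(4),q[:,0].min().round(3),q[:,0].max().round(3))
m=(P[:,2]>.003)&(P[:,2]<.03)&(P[:,0]>.5)&(P[:,0]<.95)&(abs(P[:,1])<.12);Q=P[m];print("base",Q.min(0).round(3),Q.max(0).round(3))
E
```

```text
side 0.04 274 [0.4272 0.1916 0.0544] [0.392 0.16  0.04 ] [0.467 0.246 0.075]
side 0.08 84 [0.4222 0.1994 0.1344] [0.413 0.174 0.081] [0.447 0.229 0.17 ]
side 0.182 52 [0.4281 0.2009 0.1972] [0.42  0.195 0.183] [0.439 0.207 0.214]
side 0.214 28 [0.4289 0.203  0.2182] [0.419 0.194 0.215] [0.438 0.213 0.223]
side 0.04 283 [ 0.4172 -0.2129  0.0579] [ 0.378 -0.262  0.04 ] [ 0.451 -0.182  0.075]
side 0.08 107 [ 0.4052 -0.2273  0.1331] [ 0.373 -0.342  0.081] [ 0.431 -0.211  0.17 ]
side 0.182 134 [ 0.3722 -0.3366  0.198 ] [ 0.354 -0.345  0.182] [ 0.425 -0.216  0.214]
side 0.214 81 [ 0.3724 -0.3316  0.2198] [ 0.354 -0.345  0.214] [ 0.423 -0.213  0.224]
top 0.04 158 [0.4182 0.199  0.0594] [0.391 0.168 0.042] [0.462 0.247 0.074]
top 0.08 48 [0.4226 0.2024 0.1113] [0.413 0.177 0.081] [0.443 0.238 0.17 ]
top 0.182 17 [0.4214 0.2044 0.2042] [0.419 0.201 0.187] [0.436 0.209 0.212]
top 0.214 26 [0.4288 0.2079 0.2214] [0.421 0.203 0.217] [0.437 0.214 0.226]
top 0.04 154 [ 0.4096 -0.2114  0.0609] [ 0.378 -0.258  0.041] [ 0.45  -0.177  0.074]
top 0.08 48 [ 0.4088 -0.2122  0.1143] [ 0.398 -0.244  0.081] [ 0.429 -0.185  0.169]
top 0.182 15 [ 0.4112 -0.2121  0.1991] [ 0.404 -0.222  0.187] [ 0.422 -0.21   0.212]
top 0.214 28 [ 0.4142 -0.2157  0.2214] [ 0.404 -0.221  0.215] [ 0.423 -0.211  0.227]
bar 1065 [ 0.594 -0.203  0.225] [0.66  0.252 0.26 ] [0.613 0.031 0.241]
-0.18 [ 0.6211 -0.1797  0.2393] 0.615 0.629
-0.12 [ 0.6185 -0.1201  0.2403] 0.612 0.626
-0.06 [ 0.6161 -0.0606  0.2405] 0.609 0.625
0.0 [ 0.6127 -0.0014  0.2416] 0.607 0.654
0.06 [0.6126 0.0614 0.244 ] 0.604 0.652
0.12 [0.6093 0.1201 0.2399] 0.603 0.617
0.18 [0.6069 0.1796 0.2404] 0.601 0.615
0.24 [0.6046 0.2416 0.2416] 0.594 0.617
base [ 0.5   -0.12   0.003] [0.95  0.12  0.028]
```

View pics/crop1.png

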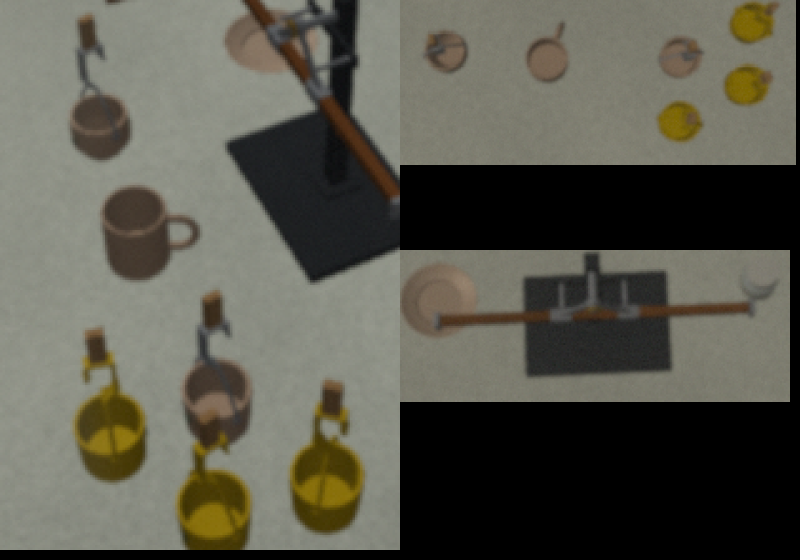

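Confirmed: the round pot at side (230,205) / top (198,250) and the straight pot at side (277,315) / top (340,254) are unglazed, while the other three pots are yellow. Next I'll measure the pot yaws from the hanger wires.

```bash
python3 - <<'E'
from h import *
S=dict(np.load("side0.npz"));T=dict(np.load("top0.npz"))
A=np.concatenate([cloud(S).reshape(-1,3),cloud(T).reshape(-1,3)]);A=A[np.isfinite(A[:,0])]
src=None
for n,c in(("round",(.429,.206)),("straight",(.4135,-.2155))):
    r=np.hypot(A[:,0]-c[0],A[:,1]-c[1]);P=A[r<.045]
    B=P[(P[:,2]>.052)&(P[:,2]<.066)]; rr=np.c_[2*B[:,:2],np.ones(len(B))]
    ring=B[np.hypot(*(B[:,:2]-c).T)>.028]
    M=np.c_[2*ring[:,:2],np.ones(len(ring))];s=np.linalg.lstsq(M,(ring[:,:2]**2).sum(1),rcond=None)[0]
    print(n,"rim circ",s[:2].round(4),np.sqrt(s[2]+s[:2]@s[:2]).round(4))
    W=P[(P[:,2]>.075)&(P[:,2]<.14)]-np.r_[c,0]
    u,sv,vt=np.linalg.svd(W[:,:2]-W[:,:2].mean(0));print(" wire dir",vt[0].round(3),sv.round(3),np.degrees(np.arctan2(-vt[0,0],vt[0,1])).round(1))
    for lo in np.arange(.075,.185,.015):
        q=P[(P[:,2]>lo)&(P[:,2]<=lo+.015)]-np.r_[c,0]
        print("  %.3f"%lo,(q[np.argsort(q[:,1]),:2]*1000).round().astype(int).tolist()[::2])
    g=P[P[:,2]>.216];print(" grip top",g.mean(0).round(4),cv2.minAreaRect((g[:,:2]*1000).astype(np.float32)))
E
```

```text
round rim circ [0.4285 0.2051] 0.0347
 wire dir [-0.297  0.955] [0.159 0.054] 17.3
  0.075 [[6, -35], [7, -32], [7, -31], [6, -29], [7, -27], [6, -24], [9, -22], [-6, 23], [-8, 30], [-8, 32]]
  0.090 [[3, -23], [5, -21], [7, -20], [1, -17], [6, -15], [4, -14], [1, -11], [5, -10], [3, -4], [-4, 18], [-7, 21], [-7, 24]]
  0.105 [[3, -15], [-1, -9], [-3, -8], [-6, -6], [-4, -5], [0, -4], [3, -3], [-4, -2], [-1, 1]]
  0.120 [[-7, -12], [-8, -9], [-9, -8], [-8, -7], [-13, -6], [-14, -3], [-16, -2], [-15, 0], [-16, 2], [-16, 5]]
  0.135 [[-11, -13], [-11, -9], [-12, -8], [-15, -5], [-12, -3], [-14, -1], [-15, 0], [-16, 5]]
  0.150 [[-11, -14], [-9, -13], [-9, -11], [14, -9], [-14, -8], [11, -7], [12, -5], [-13, -3], [12, -1], [14, -1], [16, 0], [-15, 0], [12, 6]]
  0.165 [[-12, -15], [-12, -12], [-8, -11], [2, -11], [-10, -9], [-12, -8], [3, -8], [-13, -7], [1, -6], [-12, -6], [-3, -6], [-2, -5], [6, -5], [-5, -5], [-11, -5], [-5, -5], [1, -4], [13, -4], [8, -4], [8, -2], [17, -2], [-15, -2], [-10, -2], [11, -1], [11, -1], [-11, 0], [11, 1], [-13, 1], [-9, 2], [-14, 3], [-10, 4], [-12, 5],
[... 1286 characters left out ...]
, -13], [-10, -12], [-12, -11], [14, -11], [-12, -10], [-6, -10], [7, -10], [-6, -9], [-3, -9], [-9, -9], [4, -9], [13, -9], [5, -8], [16, -8], [16, -7], [8, -7], [-10, -7], [11, -6], [-13, -6], [-12, -6], [-7, -5], [15, -4], [-12, -4], [-8, -2], [-14, -2], [-9, -1], [-13, 0], [-7, 0], [13, 2], [-4, 2], [-10, 3], [10, 4], [2, 4], [4, 5], [8, 6], [10, 7]]
  0.180 [[-7, -12], [-1, -11], [-6, -10], [2, -10], [2, -10], [-1, -9], [5, -9], [5, -9], [8, -8], [8, -8], [10, -8], [3, -8], [3, -7], [11, -7], [-7, -6], [-9, -4], [-8, -2], [-9, -1], [-2, 3], [2, 4]]
 grip top [ 0.4142 -0.2191  0.2205] ((414.1972351074219, -218.99356079101562), (18.035341262817383, 15.295482635498047), 13.175919532775879)
```

```bash
cat >> h.py <<'E'
from scipy.spatial.transform import Rotation as Ro
def psi(s): y=Ro.from_quat(s["tool_rot"]).as_matrix()[:,1]; return np.arctan2(-y[0],y[1])
def to(p,ps):
    s=sense();R=Ro.from_quat(s["tool_rot"]).as_matrix()
    print("t %.1f tcp %s psi %.3f shift %s turn %.3f force %s gap %.2f"%(s["t"],s["tcp_pos"].round(4),psi(s),(R.T@(np.array(p)-s["tcp_pos"])).round(4),psi(s)-ps,s["force"].round(2),s["finger_gap"]))
E
python3 -c "
from h import *
to((.4285,.2053,.30),.225)
X=cloud(dict(np.load('top0.npz')));print(X[158,344],X[165,175])"
```

```text
t 0.1 tcp [0.1783 0.5984 0.2524] psi -0.290 shift [-0.3521 -0.3053 -0.0471] turn -0.515 force [ 0.94 -0.22 -0.51] gap 1.00
[ 0.70317431 -0.23673817  0.0802837 ] [0.70630615 0.28820332 0.00675251]
```

Call:
hand_motion(
  deltas=[
    [0, 0, -0.047, 0, 1],
    [-0.352, -0.305, -0.047, -0.515, 0.7],
    [-0.352, -0.305, -0.047, -0.515, 0.7],
    [-0.352, -0.305, -0.047, -0.515, 0.7],
    [-0.352, -0.305, -0.047, -0.515, 0.7],
    [-0.352, -0.305, -0.047, -0.515, 0.7],
    [-0.352, -0.305, -0.047, -0.515, 0.7],
    [-0.352, -0.305, -0.047, -0.515, 0.7],
    [-0.352, -0.305, -0.047, -0.515, 0.7],
    [-0.352, -0.305, -0.047, -0.515, 0.7],
    [-0.352, -0.305, -0.047, -0.515, 0.7],
    [-0.352, -0.305, -0.047, -0.515, 0.7],
    [-0.352, -0.305, -0.047, -0.515, 0.7],
    [-0.352, -0.305, -0.047, -0.515, 0.7],
  ],
  force=40,
)

```text
t: 1.5
tcp_pos: [0.4278, 0.2068, 0.3001]
tool_rot: [-0.113, 0.994, 0.0, -0.001]
force: [0.2, 0.1, 0.1]
finger_gap: 0.698
gripper_force: 0.0
```

```bash
python3 -c "
from h import *
to((.4285,.2053,.211),.225)"
```

```text
t 1.5 tcp [0.4278 0.2068 0.3001] psi 0.226 shift [-0.0005 -0.0017  0.0891] turn 0.001 force [0.23 0.07 0.09] gap 0.70
```

Call:
hand_motion(
  deltas=[
    [0, -0.002, 0.045, 0, 0.7],
    [0, -0.002, 0.089, 0, 0.7],
    [0, -0.002, 0.089, 0, 0.7],
    [0, -0.002, 0.089, 0, 0],
    [0, -0.002, 0.089, 0, 0],
    [0, -0.002, 0.089, 0, 0],
    [0, -0.002, 0.089, 0, 0],
    [0, -0.002, 0.089, 0, 0],
    [0, -0.002, 0.089, 0, 0],
  ],
  force=40,
)

```text
t: 2.4
tcp_pos: [0.4305, 0.205, 0.2133]
tool_rot: [-0.112, 0.994, 0.001, 0.002]
force: [-0.2, 2.2, 6.5]
finger_gap: 0.112
gripper_force: 40.4
```

```bash
python3 -c "
from h import *
to((.4285,.2053,.36),.04)"
```

```text
t 2.4 tcp [0.4305 0.205  0.2133] psi 0.224 shift [ 0.0012  0.001  -0.1467] turn 0.184 force [-0.16  2.21  6.53] gap 0.11
```

Call:
hand_motion(
  deltas=[
    [0, 0, -0.01, 0, 0],
    [0, 0, -0.03, 0, 0],
    [0, 0, -0.06, 0, 0],
    [0, 0, -0.09, 0, 0],
    [0, 0, -0.12, 0.06, 0],
    [0, 0, -0.147, 0.12, 0],
    [0, 0, -0.147, 0.184, 0],
    [0, 0, -0.147, 0.184, 0],
    [0, 0, -0.147, 0.184, 0],
    [0, 0, -0.147, 0.184, 0],
    [0, 0, -0.147, 0.184, 0],
    [0, 0, -0.147, 0.184, 0],
    [0, 0, -0.147, 0.184, 0],
  ],
  force=40,
)

```text
t: 3.7
tcp_pos: [0.4291, 0.2041, 0.358]
tool_rot: [-0.021, 1.0, -0.0, -0.0]
force: [0.5, -0.4, -3.0]
finger_gap: 0.111
gripper_force: 39.1
```

```bash
python3 - <<'E'
from h import *
S,X=snap("side");T,Y=snap("top")
cv2.imwrite("pics/s1.png",np.hstack([cv2.resize(S["pixels"][60:300,150:370,::-1],(400,436)),cv2.resize(T["pixels"][130:330,130:330,::-1],(400,436))]))
f=[sense()["force"]]
print(np.array(f).round(2)); s=sense();tcp=s["tcp_pos"]
A=np.concatenate([X.reshape(-1,3),Y.reshape(-1,3)]);A=A[np.isfinite(A[:,0])]
dz=tcp[2]-.211
P=A[(np.hypot(*(A[:,:2]-tcp[:2]).T)<.05)];print("zmin body",np.percentile(P[P[:,2]>.08][:,2],2))
W=P[(P[:,2]>dz+.07)&(P[:,2]<dz+.1)]-tcp; u,sv,vt=np.linalg.svd(W[:,:2]-W[:,:2].mean(0));print(len(W),vt[0],W.min(0),W.max(0))
K=P[(P[:,2]>dz+.12)&(P[:,2]<dz+.15)];print("strap",(K.mean(0)-tcp))
C=P[(P[:,2]>dz+.05)&(P[:,2]<dz+.07)]-tcp;C=C[np.hypot(C[:,0],C[:,1])>.028];M=np.c_[2*C[:,:2],np.ones(len(C))];print("rim",np.linalg.lstsq(M,(C[:,:2]**2).sum(1),rcond=None)[0][:2])
E
```

```text
[[ 0.65 -0.36 -3.09]]
zmin body 0.1580077303227648
43 [ 0.06090996 -0.99814326] [-0.00661723 -0.04246433 -0.13978182] [ 0.00236477  0.03081203 -0.11287013]
strap [-0.0139022  -0.00497202 -0.07605445]
rim [-0.00178321 -0.00239109]
```

View pics/s1.png

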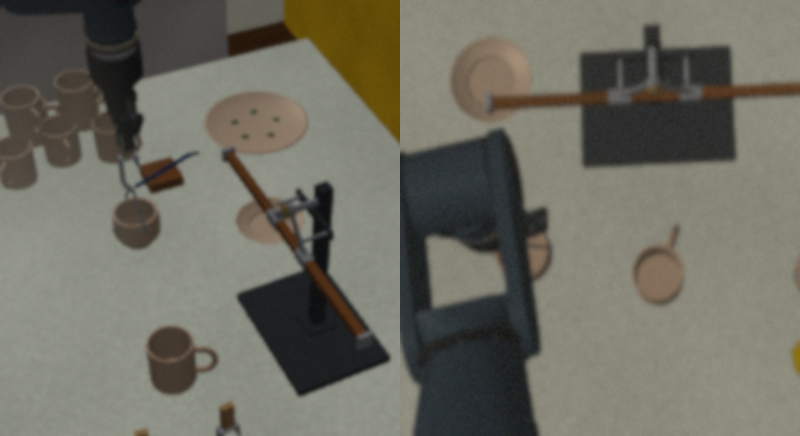

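The pot hangs upright under the gripper at crop (137,222), and the jaws hold it well. Moving over the bar.

```bash
python3 -c "
from h import *
to((.6087,.157,.345),.039)"
```

```text
t 3.8 tcp [0.4292 0.2041 0.3582] psi 0.041 shift [-0.1774 -0.0545  0.0131] turn 0.002 force [ 0.65 -0.36 -3.09] gap 0.11
```

Call:
hand_motion(
  deltas=[
    [-0.015, -0.004, 0, 0, 0],
    [-0.04, -0.012, 0, 0, 0],
    [-0.07, -0.022, 0, 0, 0],
    [-0.1, -0.032, 0, 0, 0],
    [-0.13, -0.042, 0, 0, 0],
    [-0.155, -0.049, 0.005, 0, 0],
    [-0.17, -0.053, 0.01, 0, 0],
    [-0.177, -0.055, 0.013, 0, 0],
    [-0.177, -0.055, 0.013, 0, 0],
    [-0.177, -0.055, 0.013, 0, 0],
    [-0.177, -0.055, 0.013, 0, 0],
    [-0.177, -0.055, 0.013, 0, 0],
  ],
)

```text
t: 5.0
tcp_pos: [0.6073, 0.1569, 0.3459]
tool_rot: [-0.021, 1.0, 0.0, -0.0]
force: [-2.1, -0.4, -3.4]
finger_gap: 0.11
gripper_force: 39.1
```

```bash
python3 - <<'E'
from h import *
S,X=snap("side");T,Y=snap("top")
cv2.imwrite("pics/s2.png",np.hstack([cv2.resize(S["pixels"][60:240,200:365,::-1],(400,436),interpolation=3),cv2.resize(T["pixels"][120:260,140:280,::-1],(400,400),interpolation=3)]) if 0 else cv2.resize(S["pixels"][60:240,200:380,::-1],(600,600),interpolation=3))
s=sense();tcp=s["tcp_pos"];print(tcp,psi(s),s["force"])
dz=tcp[2]-.2133
P=X.reshape(-1,3);P=P[np.isfinite(P[:,0])];P=P[(np.hypot(*(P[:,:2]-tcp[:2]).T)<.05)]
K=P[(P[:,2]>dz+.12)&(P[:,2]<dz+.145)];print("strap",len(K),K.mean(0)-tcp)
K=P[(P[:,2]>dz+.15)&(P[:,2]<dz+.176)]-tcp;print("hook",len(K),np.percentile(K,[3,97],axis=0).round(4))
C=P[(P[:,2]>dz+.05)&(P[:,2]<dz+.07)]-tcp;C=C[np.hypot(C[:,0],C[:,1])>.028];M=np.c_[2*C[:,:2],np.ones(len(C))];print("rim",np.linalg.lstsq(M,(C[:,:2]**2).sum(1),rcond=None)[0][:2])
E
```

```text
[0.60744702 0.15682778 0.34581131] 0.04177187066559286 [-2.88975045 -1.19930399 -3.01105836]
strap 22 [-0.01693809 -0.00488199 -0.08103962]
hook 55 [[-0.0182 -0.0099 -0.0618]
 [ 0.0123  0.002  -0.0376]]
rim [-0.00781238 -0.00379354]
```

View pics/s2.png

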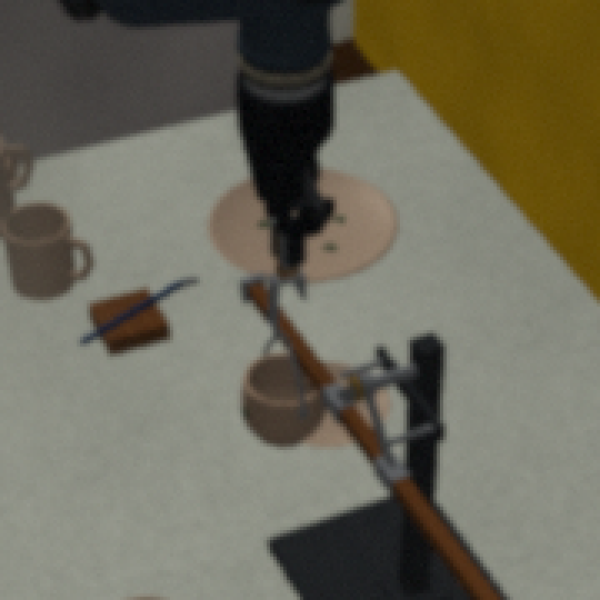

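The hanger wires converge below the strap at pot z of about 0.11 and touch the bar at crop (285,310), so I came in about 35 mm too high. I'll back off, lower and check the pot's attitude.

Call:
hand_motion(
  deltas=[
    [0.01, 0, 0, 0, 0],
    [0.025, 0, 0, 0, 0],
    [0.04, 0, 0, 0, 0],
    [0.05, 0, 0.01, 0, 0],
    [0.05, 0, 0.02, 0, 0],
    [0.05, 0, 0.03, 0, 0],
    [0.05, 0, 0.03, 0, 0],
    [0.05, 0, 0.03, 0, 0],
    [0.05, 0, 0.03, 0, 0],
    [0.05, 0, 0.03, 0, 0],
  ],
)

```text
t: 6.1
tcp_pos: [0.559, 0.1544, 0.3157]
tool_rot: [-0.021, 1.0, 0.0, 0.001]
force: [0.2, -0.3, -3.9]
finger_gap: 0.11
gripper_force: 39.1
```

```bash
cat > m.py <<'E'
from h import *
S,X=snap("side");s=sense();tcp=s["tcp_pos"];print(s["t"],tcp.round(4),psi(s).round(3),s["force"].round(2))
P=X.reshape(-1,3);P=P[np.isfinite(P[:,0])]
b=P[(abs(P[:,0]-.614+.0394*P[:,1])<.009)&(P[:,2]>.2)&(P[:,2]<.27)]
for y in(-.15,-.1,.1,.2):
    q=b[abs(b[:,1]-y)<.012]
    if len(q):print("bar y",y,"z",np.percentile(q[:,2],80).round(4),len(q))
P=P[(np.hypot(*(P[:,:2]-tcp[:2]).T)<.055)]
dz=tcp[2]-.2133
for lo in np.arange(.07,.176,.008):
    K=P[(P[:,2]>dz+lo)&(P[:,2]<dz+lo+.008)]-tcp
    if len(K):print("%.3f"%lo,len(K),(np.percentile(K,[5,50,95],axis=0)[:,:2]*1000).round().tolist())
C=P[(P[:,2]>dz+.05)&(P[:,2]<dz+.07)]-tcp;C=C[np.hypot(C[:,0],C[:,1])>.028];M=np.c_[2*C[:,:2],np.ones(len(C))];print("rim",np.linalg.lstsq(M,(C[:,:2]**2).sum(1),rcond=None)[0][:2])
E
python3 m.py
```

```text
6.15 [0.5588 0.1544 0.3157] 0.041 [-0.26  0.68 -4.09]
bar y -0.15 z 0.2433 51
bar y -0.1 z 0.2424 50
bar y 0.1 z 0.2408 39
bar y 0.2 z 0.24 31
0.070 7 [[-7.0, -44.0], [-5.0, -38.0], [-3.0, 9.0]]
0.078 4 [[-9.0, -33.0], [-4.0, -29.0], [-3.0, 19.0]]
0.086 9 [[-9.0, -31.0], [-5.0, -26.0], [-3.0, 21.0]]
0.094 6 [[-7.0, -21.0], [-5.0, -16.0], [-3.0, 8.0]]
0.102 5 [[-8.0, -19.0], [-5.0, -15.0], [-3.0, -7.0]]
0.110 4 [[-10.0, -14.0], [-7.0, -11.0], [-5.0, -7.0]]
0.118 12 [[-17.0, -14.0], [-9.0, -7.0], [46.0, 17.0]]
0.126 32 [[-18.0, -25.0], [45.0, -1.0], [49.0, 25.0]]
0.134 36 [[-17.0, -17.0], [47.0, -3.0], [53.0, 21.0]]
0.142 6 [[-17.0, -9.0], [-16.0, -5.0], [-13.0, 3.0]]
0.150 9 [[-16.0, -8.0], [8.0, -5.0], [12.0, 2.0]]
0.158 15 [[-17.0, -11.0], [-13.0, -6.0], [12.0, -1.0]]
0.166 15 [[-17.0, -12.0], [-8.0, -5.0], [11.0, 2.0]]
0.174 30 [[-16.0, -12.0], [-3.0, -7.0], [10.0, 1.0]]
rim [-0.00622503 -0.00388809]
```

Bar now lies in the window between wires and tip. Advance.

Call:
hand_motion(
  deltas=[
    [-0.01, 0, 0, 0, 0],
    [-0.025, 0, 0, 0, 0],
    [-0.04, 0, 0, 0, 0],
    [-0.049, 0, 0, 0, 0],
    [-0.0515, 0, 0, 0, 0],
    [-0.0515, 0, 0, 0, 0],
    [-0.0515, 0, 0, 0, 0],
    [-0.0515, 0, 0, 0, 0],
  ],
)

```text
t: 6.95
tcp_pos: [0.6092, 0.1566, 0.3153]
tool_rot: [-0.021, 1.0, -0.0, -0.0]
force: [0.1, -0.5, -3.0]
finger_gap: 0.11
gripper_force: 39.1
```

```bash
python3 m.py
```

```text
7.0 [0.6092 0.1566 0.3154] 0.041 [ 0.48 -0.15 -3.52]
bar y -0.15 z 0.2432 56
bar y -0.1 z 0.2432 53
bar y 0.1 z 0.241 37
bar y 0.2 z 0.2394 22
0.070 8 [[-10.0, -42.0], [-6.0, -33.0], [-4.0, 30.0]]
0.078 4 [[-7.0, -34.0], [-5.0, -31.0], [-4.0, -28.0]]
0.086 8 [[-9.0, -32.0], [-7.0, -23.0], [-4.0, 20.0]]
0.094 8 [[-7.0, -26.0], [-5.0, -20.0], [-3.0, 3.0]]
0.102 7 [[-6.0, -14.0], [-5.0, -10.0], [-3.0, -3.0]]
0.110 6 [[-11.0, -8.0], [-8.0, -5.0], [-7.0, 0.0]]
0.118 15 [[-19.0, -49.0], [-5.0, -3.0], [-2.0, 51.0]]
0.126 35 [[-17.0, -49.0], [-4.0, -12.0], [6.0, 48.0]]
0.134 105 [[-17.0, -50.0], [1.0, -9.0], [8.0, 45.0]]
0.142 6 [[-18.0, -12.0], [-17.0, -8.0], [-3.0, 5.0]]
0.150 12 [[-18.0, -11.0], [-3.0, -5.0], [11.0, 1.0]]
0.158 14 [[-18.0, -11.0], [-3.0, -7.0], [12.0, 0.0]]
0.166 17 [[-16.0, -12.0], [-6.0, -6.0], [11.0, 1.0]]
0.174 26 [[-16.0, -11.0], [-5.0, -6.0], [11.0, 2.0]]
rim [-0.00714548 -0.00377364]
```

Call:
hand_motion(
  deltas=[
    [0, 0, 0.012, 0, 0],
    [0, 0, 0.024, 0, 0],
    [0, 0, 0.029, 0, 0],
    [0, 0, 0.031, 0, 0],
    [0, 0, 0.033, 0, 0],
    [0, 0, 0.035, 0, 0],
    [0, 0, 0.037, 0, 0],
    [0, 0, 0.039, 0, 0],
    [0, 0, 0.041, 0, 0],
    [0, 0, 0.043, 0, 0],
    [0, 0, 0.045, 0, 0],
    [0, 0, 0.045, 0, 0],
  ],
)

```text
t: 8.2
tcp_pos: [0.61, 0.1565, 0.2701]
tool_rot: [-0.021, 1.0, -0.0, 0.0]
force: [2.9, -1.4, -3.2]
finger_gap: 0.111
gripper_force: 39.2
```

```bash
python3 m.py | head -6
```

```text
8.25 [0.61   0.1565 0.2703] 0.041 [ 2.83 -0.38 -3.2 ]
bar y -0.15 z 0.2624 58
bar y -0.1 z 0.256 49
bar y 0.1 z 0.231 34
bar y 0.2 z 0.2185 27
0.070 3 [[-9.0, -40.0], [-5.0, -35.0], [-3.0, 21.0]]
```

Call:
hand_motion(
  deltas=[
    [0, 0, 0.0015, 0, 0],
    [0, 0, 0.003, 0, 0],
    [0, 0, 0.0045, 0, 0],
    [0, 0, 0.0045, 0, 0],
    [0, 0, 0.0045, 0, 0],
  ],
)

```text
t: 8.75
tcp_pos: [0.61, 0.1567, 0.2657]
tool_rot: [-0.021, 1.0, 0.0, 0.0]
force: [4.1, 0.8, -3.2]
finger_gap: 0.109
gripper_force: 39.1
```

```bash
python3 m.py | head -6
```

```text
8.8 [0.61   0.1567 0.2658] 0.041 [ 4.53  0.56 -3.54]
bar y -0.15 z 0.2654 53
bar y -0.1 z 0.2583 47
bar y 0.1 z 0.2302 32
bar y 0.2 z 0.2159 25
0.070 9 [[-9.0, -38.0], [-4.0, -32.0], [-3.0, 29.0]]
```

Call:
hand_motion(
  deltas=[
    [-0.001, 0, 0, 0, 0],
    [-0.002, 0, 0, 0, 0],
    [-0.002, 0, 0, 0, 0],
    [-0.002, 0, 0, 0, 0],
  ],
)

```text
t: 9.2
tcp_pos: [0.6106, 0.1567, 0.2652]
tool_rot: [-0.021, 1.0, 0.0, -0.002]
force: [-0.2, 0.2, -2.8]
finger_gap: 0.107
gripper_force: 39.1
```

```bash
python3 m.py
```

```text
9.25 [0.6108 0.1567 0.2653] 0.041 [-0.31  0.19 -2.66]
bar y -0.15 z 0.2636 49
bar y -0.1 z 0.2565 49
bar y 0.1 z 0.2309 36
bar y 0.2 z 0.217 26
0.070 6 [[-11.0, -41.0], [-8.0, -3.0], [-5.0, 32.0]]
0.078 5 [[-7.0, -37.0], [-6.0, -33.0], [-4.0, 14.0]]
0.086 8 [[-9.0, -32.0], [-7.0, -25.0], [-4.0, 23.0]]
0.094 7 [[-8.0, -24.0], [-6.0, -20.0], [-3.0, 6.0]]
0.102 6 [[-8.0, -16.0], [-7.0, -14.0], [-4.0, -8.0]]
0.110 6 [[-12.0, -9.0], [-8.0, -6.0], [-5.0, -0.0]]
0.118 5 [[-18.0, -10.0], [-15.0, -9.0], [-11.0, -1.0]]
0.126 10 [[-20.0, -9.0], [-18.0, -4.0], [-13.0, 2.0]]
0.134 7 [[-18.0, -10.0], [-18.0, -2.0], [-14.0, 5.0]]
0.142 8 [[-19.0, -12.0], [-18.0, -6.0], [-14.0, 3.0]]
0.150 19 [[-19.0, -9.0], [-13.0, 4.0], [-5.0, 53.0]]
0.158 45 [[-17.0, -40.0], [-6.0, 24.0], [1.0, 49.0]]
0.166 56 [[-15.0, -40.0], [-3.0, -14.0], [10.0, 33.0]]
0.174 44 [[-15.0, -51.0], [-2.0, -12.0], [5.0, -2.0]]
rim [-0.00778    -0.00395596]
```

Call:
hand_motion(
  deltas=[
    [0, 0, 0.001, 0, 0],
    [0, 0, 0.002, 0, 0],
    [0, 0, 0.002, 0, 0],
    [0, 0, 0.002, 0, 0],
  ],
)

```text
t: 9.65
tcp_pos: [0.6116, 0.1566, 0.2639]
tool_rot: [-0.021, 1.0, 0.0, -0.0]
force: [-0.2, 0.3, -1.5]
finger_gap: 0.105
gripper_force: 39.4
```

```bash
python3 m.py | head -6
```

```text
9.7 [0.6117 0.1566 0.2639] 0.041 [-1.33  0.5  -1.9 ]
bar y -0.15 z 0.2656 52
bar y -0.1 z 0.2582 43
bar y 0.1 z 0.2299 32
bar y 0.2 z 0.2166 24
0.070 4 [[-5.0, -37.0], [-4.0, -34.0], [-3.0, -31.0]]
```

Call:
hand_motion(
  deltas=[
    [0.0005, 0, 0.001, 0, 0],
    [0.0005, 0, 0.001, 0, 0],
    [0.0005, 0, 0.001, 0, 0.11],
    [0.0005, 0, 0.001, 0, 0.15],
    [0.0005, 0, 0.001, 0, 0.25],
    [0.0005, 0, 0.001, 0, 0.35],
    [0.0005, 0, 0.001, 0, 0.4],
    [0.0005, 0, 0.001, 0, 0.4],
    [0.0005, 0, 0.001, 0, 0.4],
  ],
  force=20,
)

```text
t: 10.6
tcp_pos: [0.6113, 0.1565, 0.2627]
tool_rot: [-0.021, 1.0, -0.0, -0.0]
force: [-0.1, 0.4, 0.6]
finger_gap: 0.4
gripper_force: 0.0
```

```bash
python3 m.py
```

```text
10.65 [0.6113 0.1565 0.2628] 0.041 [-0.23  0.35  0.3 ]
bar y -0.15 z 0.2652 49
bar y -0.1 z 0.2587 48
bar y 0.1 z 0.2308 33
bar y 0.2 z 0.2165 29
0.070 7 [[-8.0, -47.0], [-5.0, -42.0], [-1.0, 26.0]]
0.078 6 [[-6.0, -43.0], [-4.0, -37.0], [-1.0, 8.0]]
0.086 8 [[-7.0, -34.0], [-4.0, -29.0], [-1.0, 17.0]]
0.094 8 [[-7.0, -26.0], [-2.0, -18.0], [0.0, 4.0]]
0.102 3 [[-6.0, -23.0], [-5.0, -18.0], [-5.0, -15.0]]
0.110 7 [[-11.0, -15.0], [-6.0, -9.0], [-4.0, -3.0]]
0.118 3 [[-16.0, -13.0], [-13.0, -12.0], [-10.0, -11.0]]
0.126 7 [[-17.0, -11.0], [-17.0, -7.0], [-15.0, 4.0]]
0.134 5 [[-16.0, -11.0], [-16.0, -6.0], [-14.0, 1.0]]
0.142 7 [[-18.0, -12.0], [-16.0, -7.0], [-16.0, 3.0]]
0.150 11 [[-17.0, -11.0], [-15.0, -2.0], [-8.0, 46.0]]
0.158 39 [[-17.0, -27.0], [-7.0, 29.0], [-1.0, 52.0]]
0.166 53 [[-14.0, -46.0], [-4.0, -8.0], [11.0, 41.0]]
0.174 54 [[-13.0, -53.0], [-3.0, -27.0], [6.0, 2.0]]
rim [-0.00502717 -0.00816806]
```

Call:
hand_motion(
  deltas=[
    [0, 0, -0.02, 0, 0.4],
    [0, 0, -0.045, 0, 0.4],
    [0, 0, -0.09, 0, 0.4],
    [0, 0, -0.09, 0, 0.4],
    [0, 0, -0.09, 0, 0.4],
  ],
)

```text
t: 11.15
tcp_pos: [0.6118, 0.1567, 0.3543]
tool_rot: [-0.021, 1.0, 0.0, 0.002]
force: [-0.9, -0.6, -1.0]
finger_gap: 0.403
gripper_force: 0.0
```

```bash
python3 - <<'E'
from h import *
to((.4142,-.2191,.30),.2)
E
python3 m.py|head -5
```

```text
t 11.2 tcp [0.6118 0.1567 0.3543] psi 0.041 shift [ 0.2131 -0.3673  0.0536] turn -0.159 force [-0.95 -0.57 -1.02] gap 0.40
11.2 [0.6109 0.1566 0.3526] 0.041 [-0.97  0.2  -0.09]
bar y -0.15 z 0.2653 52
bar y -0.1 z 0.2585 42
bar y 0.1 z 0.2303 32
bar y 0.2 z 0.2156 30
```

Call:
hand_motion(
  deltas=[
    [0.05, 0, 0, 0, 0.6],
    [0.1, -0.01, 0, 0, 0.6],
    [0.15, -0.06, 0, 0, 0.6],
    [0.18, -0.1, 0, 0, 0.6],
    [0.19, -0.15, 0.01, -0.05, 0.6],
    [0.2, -0.2, 0.02, -0.1, 0.6],
    [0.21, -0.25, 0.03, -0.159, 0.6],
    [0.213, -0.3, 0.04, -0.159, 0.6],
    [0.213, -0.345, 0.05, -0.159, 0.6],
    [0.213, -0.367, 0.054, -0.159, 0.6],
    [0.213, -0.367, 0.054, -0.159, 0.6],
    [0.213, -0.367, 0.054, -0.159, 0.6],
    [0.213, -0.367, 0.054, -0.159, 0.6],
  ],
)

```text
t: 12.5
tcp_pos: [0.4128, -0.2174, 0.2979]
tool_rot: [-0.1, 0.995, 0.001, -0.001]
force: [-0.3, 0.4, 0.4]
finger_gap: 0.601
gripper_force: 0.0
```

```bash
python3 - <<'E'
from h import *
to((.4142,-.2191,.2125),.2)
T,Y=snap("side")
P=Y.reshape(-1,3);P=P[np.isfinite(P[:,0])];P=P[np.hypot(P[:,0]-.414,P[:,1]+.219)<.03]
g=P[(P[:,2]>.214)&(P[:,2]<.226)];print(g.mean(0),len(g))
E
```

```text
t 12.5 tcp [ 0.4128 -0.2174  0.2979] psi 0.201 shift [-0.0011 -0.0022  0.0854] turn 0.001 force [-0.31  0.42  0.41] gap 0.60
[ 0.41448644 -0.22093322  0.21966669] 38
```

Call:
hand_motion(
  deltas=[
    [-0.001, -0.0025, 0.045, 0, 0.6],
    [-0.001, -0.0025, 0.085, 0, 0.6],
    [-0.001, -0.0025, 0.085, 0, 0.6],
    [-0.001, -0.0025, 0.085, 0, 0],
    [-0.001, -0.0025, 0.085, 0, 0],
    [-0.001, -0.0025, 0.085, 0, 0],
    [-0.001, -0.0025, 0.085, 0, 0],
    [-0.001, -0.0025, 0.085, 0, 0],
  ],
  force=60,
)

```text
t: 13.35
tcp_pos: [0.416, -0.2217, 0.2156]
tool_rot: [-0.1, 0.995, -0.001, 0.001]
force: [-0.5, 1.4, 7.8]
finger_gap: 0.103
gripper_force: 59.8
```

```bash
python3 -c "
from h import *
to((.4142,-.2191,.36),.04)"
```

```text
t 13.3 tcp [ 0.416  -0.2217  0.2156] psi 0.200 shift [ 0.0009  0.0025 -0.1444] turn 0.160 force [-0.48  1.42  7.84] gap 0.10
```

Call:
hand_motion(
  deltas=[
    [0, 0, -0.01, 0, 0],
    [0, 0, -0.03, 0, 0],
    [0, 0, -0.06, 0, 0],
    [0, 0, -0.09, 0, 0],
    [0, 0, -0.12, 0.06, 0],
    [0, 0, -0.13, 0.12, 0],
    [0, 0, -0.13, 0.16, 0],
    [0, 0, -0.13, 0.16, 0],
    [0, 0, -0.13, 0.16, 0],
    [0, 0, -0.13, 0.16, 0],
    [0, 0, -0.13, 0.16, 0],
  ],
)

```text
t: 14.45
tcp_pos: [0.4148, -0.221, 0.3434]
tool_rot: [-0.02, 1.0, 0.0, -0.0]
force: [-0.8, -0.1, -2.7]
finger_gap: 0.102
gripper_force: 58.6
```

```bash
python3 m.py; python3 - <<'E'
from h import *
F=[]
for i in range(8):
    eyes.snapshot("top");F.append(sense()["force"])
F=np.array(F);print(F.mean(0),F.std(0))
E
```

```text
14.5 [ 0.4149 -0.2211  0.3435] 0.04 [-0.06  0.78 -2.18]
bar y -0.15 z 0.2653 50
bar y -0.1 z 0.2581 46
bar y 0.1 z 0.2306 34
0.070 7 [[-2.0, -36.0], [-1.0, -33.0], [2.0, -29.0]]
0.078 6 [[-2.0, -32.0], [-1.0, -29.0], [1.0, -24.0]]
0.086 10 [[-2.0, -28.0], [-1.0, -23.0], [2.0, -17.0]]
0.094 8 [[-3.0, -22.0], [-1.0, -16.0], [2.0, -12.0]]
0.102 11 [[-3.0, -12.0], [-0.0, -6.0], [2.0, 5.0]]
0.110 13 [[-9.0, -10.0], [-5.0, -5.0], [-3.0, 3.0]]
0.118 12 [[-17.0, -9.0], [-14.0, -5.0], [-8.0, 3.0]]
0.126 8 [[-15.0, -9.0], [-14.0, -5.0], [-12.0, 4.0]]
0.134 10 [[-16.0, -8.0], [-15.0, -3.0], [-12.0, 6.0]]
0.142 9 [[-15.0, -7.0], [-15.0, -5.0], [14.0, 5.0]]
0.150 12 [[-15.0, -9.0], [-12.0, -5.0], [13.0, 2.0]]
0.158 14 [[-16.0, -10.0], [-14.0, -7.0], [12.0, 2.0]]
0.166 37 [[-15.0, -9.0], [-4.0, -6.0], [13.0, 3.0]]
0.174 26 [[-15.0, -11.0], [-4.0, -6.0], [10.0, 2.0]]
rim [-0.0015926  -0.00227818]
[ 0.04948408  0.23552209 -2.84491395] [0.31544353 0.48640248 0.37835593]
```

```bash
python3 -c "
from h import *
to((.57,-.125,.337),.039)"
```

```text
t 14.9 tcp [ 0.4151 -0.2211  0.3438] psi 0.040 shift [-0.1587  0.0898  0.0068] turn 0.001 force [-0.39 -0.16 -3.25] gap 0.11
```

Call:
hand_motion(
  deltas=[
    [-0.01, 0.006, 0, 0, 0],
    [-0.03, 0.02, 0, 0, 0],
    [-0.06, 0.035, 0, 0, 0],
    [-0.09, 0.052, 0, 0, 0],
    [-0.12, 0.07, 0, 0, 0],
    [-0.145, 0.083, 0.006, 0, 0],
    [-0.157, 0.089, 0.006, 0, 0],
    [-0.158, 0.09, 0.006, 0, 0],
    [-0.158, 0.09, 0.006, 0, 0],
    [-0.158, 0.09, 0.006, 0, 0],
    [-0.158, 0.09, 0.006, 0, 0],
  ],
)

```text
t: 16.0
tcp_pos: [0.5684, -0.1256, 0.3381]
tool_rot: [-0.019, 1.0, -0.0, -0.0]
force: [0.4, 0.5, -2.4]
finger_gap: 0.104
gripper_force: 58.5
```

```bash
python3 m.py;python3 -c "
from h import *
to((.62,-.125,.337),.039)
S,X=snap('side')
P=X.reshape(-1,3);P=P[np.isfinite(P[:,0])];P=P[np.hypot(P[:,0]-.608,P[:,1]-.15)<.05]
for lo in np.arange(.1,.28,.01):
    K=P[(P[:,2]>lo)&(P[:,2]<lo+.01)]
    if len(K):print('%.3f'%lo,len(K),(np.percentile(K,[5,50,95],axis=0)[:,:2]*1000).round().tolist())
"
```

```text
16.05 [ 0.5686 -0.1256  0.3382] 0.039 [ 0.42  0.59 -2.57]
bar y -0.15 z 0.2649 49
bar y -0.1 z 0.2591 49
bar y 0.1 z 0.2303 34
bar y 0.2 z 0.2153 28
0.070 9 [[-4.0, -39.0], [-2.0, -33.0], [2.0, 32.0]]
0.078 7 [[-4.0, -32.0], [-2.0, -27.0], [1.0, 8.0]]
0.086 7 [[-4.0, -28.0], [-2.0, -25.0], [-1.0, 9.0]]
0.094 8 [[-3.0, -22.0], [-2.0, -18.0], [1.0, -11.0]]
0.102 12 [[-3.0, -17.0], [-1.0, -7.0], [1.0, 4.0]]
0.110 7 [[-10.0, -10.0], [-6.0, -8.0], [31.0, 19.0]]
0.118 24 [[-17.0, -10.0], [45.0, 3.0], [48.0, 28.0]]
0.126 32 [[-16.0, -23.0], [46.0, -1.0], [49.0, 24.0]]
0.134 53 [[-15.0, -22.0], [47.0, -5.0], [54.0, 22.0]]
0.142 9 [[-16.0, -10.0], [-15.0, -7.0], [3.0, 1.0]]
0.150 17 [[-16.0, -9.0], [-12.0, -7.0], [14.0, 1.0]]
0.158 13 [[-16.0, -9.0], [-12.0, -6.0], [13.0, 3.0]]
0.166 27 [[-16.0, -11.0], [-7.0, -6.0], [13.0, 2.0]]
0.174 31 [[-16.0, -10.0], [-5.0, -6.0], [8.0, 1.0]]
rim [-0.0022367  -0.00287641]
t 16.1 tcp [ 0.5686 -0.1256  0.3382] psi 0.0
[... 419 characters left out ...]
148.0]]
0.160 6 [[602.0, 145.0], [607.0, 146.0], [609.0, 156.0]]
0.170 5 [[595.0, 146.0], [599.0, 148.0], [601.0, 157.0]]
0.180 12 [[594.0, 143.0], [596.0, 148.0], [600.0, 159.0]]
0.190 8 [[594.0, 148.0], [596.0, 153.0], [598.0, 159.0]]
0.200 15 [[595.0, 146.0], [597.0, 157.0], [606.0, 193.0]]
0.210 45 [[596.0, 115.0], [605.0, 153.0], [621.0, 196.0]]
0.220 81 [[596.0, 102.0], [611.0, 136.0], [619.0, 158.0]]
0.230 25 [[600.0, 118.0], [607.0, 149.0], [618.0, 155.0]]
0.240 20 [[600.0, 147.0], [607.0, 151.0], [618.0, 157.0]]
0.250 16 [[601.0, 148.0], [608.0, 150.0], [618.0, 153.0]]
0.260 22 [[601.0, 148.0], [610.0, 153.0], [618.0, 159.0]]
0.270 11 [[602.0, 148.0], [606.0, 152.0], [614.0, 158.0]]
```

Call:
hand_motion(
  deltas=[
    [-0.01, 0, 0, 0, 0],
    [-0.025, 0, 0, 0, 0],
    [-0.04, 0, 0, 0, 0],
    [-0.048, 0, 0, 0, 0],
    [-0.051, 0, 0, 0, 0],
    [-0.051, 0, 0, 0, 0],
    [-0.051, 0, 0, 0, 0],
    [-0.051, 0, 0, 0, 0],
  ],
)

```text
t: 16.9
tcp_pos: [0.6197, -0.1228, 0.3378]
tool_rot: [-0.02, 1.0, 0.0, -0.0]
force: [0.2, -0.3, -3.0]
finger_gap: 0.105
gripper_force: 58.5
```

```bash
python3 m.py
```

```text
16.95 [ 0.6198 -0.1228  0.3379] 0.04 [-0.06 -0.15 -3.08]
bar y -0.15 z 0.2644 71
bar y -0.1 z 0.2563 25
bar y 0.1 z 0.2304 34
bar y 0.2 z 0.2152 29
0.070 9 [[-4.0, -40.0], [-2.0, -33.0], [0.0, 30.0]]
0.078 10 [[-4.0, -33.0], [-1.0, -24.0], [-0.0, 25.0]]
0.086 6 [[-4.0, -28.0], [-1.0, -23.0], [1.0, 10.0]]
0.094 7 [[-3.0, -21.0], [-1.0, -14.0], [1.0, -8.0]]
0.102 9 [[-5.0, -19.0], [-2.0, -8.0], [1.0, 0.0]]
0.110 6 [[-9.0, -7.0], [-7.0, -1.0], [-6.0, 50.0]]
0.118 26 [[-16.0, -10.0], [-7.0, 22.0], [-2.0, 51.0]]
0.126 79 [[-16.0, -41.0], [-4.0, 5.0], [6.0, 49.0]]
0.134 93 [[-15.0, -47.0], [0.0, -22.0], [8.0, 4.0]]
0.142 29 [[-16.0, -54.0], [0.0, -39.0], [11.0, 1.0]]
0.150 16 [[-16.0, -9.0], [-12.0, -6.0], [12.0, 3.0]]
0.158 15 [[-16.0, -9.0], [-13.0, -4.0], [13.0, 3.0]]
0.166 28 [[-17.0, -10.0], [-11.0, -6.0], [12.0, 4.0]]
0.174 26 [[-12.0, -9.0], [-3.0, -6.0], [9.0, -1.0]]
rim [-0.00255957 -0.00260754]
```

Call:
hand_motion(
  deltas=[
    [-0.001, -0.002, 0.012, 0, 0],
    [-0.001, -0.002, 0.024, 0, 0],
    [-0.001, -0.002, 0.03, 0, 0],
    [-0.001, -0.002, 0.032, 0, 0],
    [-0.001, -0.002, 0.034, 0, 0],
    [-0.001, -0.002, 0.036, 0, 0],
    [-0.001, -0.002, 0.038, 0, 0],
    [-0.001, -0.002, 0.04, 0, 0],
    [-0.001, -0.002, 0.042, 0, 0],
    [-0.001, -0.002, 0.044, 0, 0],
    [-0.001, -0.002, 0.046, 0, 0],
    [-0.001, -0.002, 0.048, 0, 0],
    [-0.001, -0.002, 0.048, 0, 0],
    [-0.001, -0.002, 0.048, 0, 0],
  ],
)

```text
t: 18.35
tcp_pos: [0.6215, -0.125, 0.2898]
tool_rot: [-0.02, 1.0, -0.0, 0.0]
force: [1.2, 1.9, 0.1]
finger_gap: 0.102
gripper_force: 59.0
```

```bash
python3 m.py | head -7
```

```text
18.4 [ 0.6215 -0.125   0.2898] 0.04 [1.11 1.36 0.76]
bar y -0.15 z 0.2466 54
bar y -0.1 z 0.2449 38
bar y 0.1 z 0.2386 36
bar y 0.2 z 0.2343 27
0.070 6 [[-4.0, -42.0], [-2.0, -31.0], [1.0, 15.0]]
0.078 9 [[-4.0, -35.0], [-2.0, -27.0], [1.0, 25.0]]
```

Call:
hand_motion(
  deltas=[
    [0, 0, 0.0015, 0, 0],
    [0, 0, 0.003, 0, 0],
    [0, 0, 0.005, 0, 0],
    [0, 0, 0.005, 0, 0],
    [0, 0, 0.005, 0, 0],
    [0, 0, 0.005, 0, 0],
  ],
)

```text
t: 19.0
tcp_pos: [0.6213, -0.125, 0.2848]
tool_rot: [-0.02, 1.0, -0.0, -0.0]
force: [-0.2, 0.5, 0.5]
finger_gap: 0.102
gripper_force: 59.1
```

```bash
python3 m.py | head -6; python3 - <<'E'
from h import *
F=[]
for i in range(5):
    eyes.snapshot("top");F.append(sense()["force"])
F=np.array(F);print(F.mean(0))
E
```

```text
19.05 [ 0.6213 -0.125   0.2849] 0.04 [-0.2   1.34  0.65]
bar y -0.15 z 0.2419 57
bar y -0.1 z 0.2414 36
bar y 0.1 z 0.2408 38
bar y 0.2 z 0.242 28
0.070 5 [[-3.0, -36.0], [-1.0, -31.0], [1.0, 19.0]]
[0.15288275 1.17382748 0.41926057]
```

Call:
hand_motion(
  deltas=[
    [0, 0, 0, 0, 0.1],
    [0, 0, 0, 0, 0.15],
    [0, 0, 0, 0, 0.22],
    [0, 0, 0, 0, 0.3],
    [0, 0, 0, 0, 0.4],
    [0, 0, 0, 0, 0.5],
    [0, 0, 0, 0, 0.5],
    [0, 0, 0, 0, 0.5],
  ],
  force=20,
)

```text
t: 20.1
tcp_pos: [0.6214, -0.1248, 0.2848]
tool_rot: [-0.02, 1.0, -0.0, -0.0]
force: [-0.5, 0.5, 0.5]
finger_gap: 0.5
gripper_force: 0.0
```

```bash
python3 m.py | head -6
```

```text
20.15 [ 0.6214 -0.1248  0.2848] 0.04 [ 0.67 -1.06 -0.04]
bar y -0.15 z 0.2506 55
bar y -0.1 z 0.2492 48
bar y 0.1 z 0.237 37
bar y 0.2 z 0.2335 32
0.070 15 [[-33.0, -45.0], [2.0, -35.0], [30.0, 2.0]]
```

Released; the bar is leaning a little. Back straight up and watch it settle.

Call:
hand_motion(
  deltas=[
    [0, 0, -0.02, 0, 0.5],
    [0, 0, -0.06, 0, 0.5],
    [0, 0, -0.09, 0, 0.5],
    [0, 0, -0.09, 0, 0.5],
    [0, 0, -0.09, 0, 0.5],
    [0, 0, -0.09, 0, 0.5],
    [0, 0, -0.09, 0, 0.5],
    [0, 0, -0.09, 0, 0.5],
    [0, 0, -0.09, 0, 0.5],
    [0, 0, -0.09, 0, 0.5],
  ],
)

```text
t: 21.15
tcp_pos: [0.6213, -0.1248, 0.3744]
tool_rot: [-0.02, 1.0, 0.0, -0.0]
force: [-1.2, -0.2, -0.1]
finger_gap: 0.501
gripper_force: 0.0
```

```bash
cat > lean.py <<'E'
from h import *
import sys
for i in range(int(sys.argv[1])):
    S,X=snap("side");P=X.reshape(-1,3);P=P[np.isfinite(P[:,0])]
    b=P[(abs(P[:,0]-.614+.0394*P[:,1])<.006)&(P[:,2]>.205)&(P[:,2]<.275)&(abs(P[:,1]-.0245)>.07)&(abs(P[:,1]-.0245)<.205)]
    # upper face: keep points in the top 5 mm of a robust line
    c=np.polyfit(b[:,1],b[:,2],1)
    for k in range(5):
        r=b[:,2]-np.polyval(c,b[:,1]);q=b[abs(r)<.004+.004*(k<2)];c=np.polyfit(q[:,1],q[:,2],1)
    print("%.2f lean %.4f n %d mid z %.4f"%(sense()["t"],-c[0],len(q),np.polyval(c,.0245)))
E
python3 lean.py 20
```

```text
21.20 lean 0.0359 n 240 mid z 0.2398
21.25 lean 0.0336 n 231 mid z 0.2397
21.30 lean 0.0343 n 251 mid z 0.2402
21.35 lean 0.0417 n 234 mid z 0.2398
21.40 lean 0.0396 n 237 mid z 0.2398
21.45 lean 0.0382 n 240 mid z 0.2399
21.50 lean 0.0369 n 245 mid z 0.2399
21.55 lean 0.0379 n 247 mid z 0.2401
21.60 lean 0.0343 n 239 mid z 0.2400
21.65 lean 0.0347 n 236 mid z 0.2399
21.70 lean 0.0362 n 246 mid z 0.2400
21.75 lean 0.0373 n 249 mid z 0.2401
21.80 lean 0.0400 n 244 mid z 0.2396
21.85 lean 0.0347 n 241 mid z 0.2401
21.90 lean 0.0380 n 241 mid z 0.2401
21.95 lean 0.0380 n 243 mid z 0.2397
22.00 lean 0.0359 n 241 mid z 0.2404
22.05 lean 0.0357 n 247 mid z 0.2398
22.10 lean 0.0358 n 233 mid z 0.2400
22.15 lean 0.0351 n 242 mid z 0.2399
```

```bash
python3 - <<'E'
from h import *
X=cloud(dict(np.load("side0.npz")));P=X.reshape(-1,3);P=P[np.isfinite(P[:,0])]
b=P[(abs(P[:,0]-.614+.0394*P[:,1])<.006)&(P[:,2]>.205)&(P[:,2]<.275)&(abs(P[:,1]-.0245)>.07)&(abs(P[:,1]-.0245)<.205)]
c=np.polyfit(b[:,1],b[:,2],1)
for k in range(5):
    r=b[:,2]-np.polyval(c,b[:,1]);q=b[abs(r)<.004+.004*(k<2)];c=np.polyfit(q[:,1],q[:,2],1)
print("baseline",-c[0],len(q))
S,X=snap('side');P=X.reshape(-1,3);P=P[np.isfinite(P[:,0])]
for cx,cy in((.608,.15),(.62,-.128)):
    g=P[(np.hypot(P[:,0]-cx,P[:,1]-cy)<.03)&(P[:,2]>.255)&(P[:,2]<.305)];print(len(g),np.median(g,0),g[:,2].max())
to((.621,-.1265,.2904),.04)
E
```

```text
baseline 0.0017298472456518468 285
63 [0.60883996 0.15813817 0.27261511] 0.28996364539566344
110 [ 0.61749712 -0.13116511  0.27930922] 0.29733384517159533
t 22.2 tcp [ 0.6214 -0.1248  0.3748] psi 0.040 shift [ 0.0004 -0.0017  0.0844] turn 0.000 force [-0.55 -0.18  0.43] gap 0.50
```

Call:
hand_motion(
  deltas=[
    [0, -0.003, 0.04, 0, 0.5],
    [0, -0.003, 0.075, 0, 0.5],
    [0, -0.003, 0.083, 0, 0.5],
    [0, -0.003, 0.083, 0, 0.5],
    [0, -0.003, 0.083, 0, 0.3],
    [0, -0.003, 0.083, 0, 0.2],
    [0, -0.003, 0.083, 0, 0.15],
    [0, -0.003, 0.083, 0, 0.1],
    [0, -0.003, 0.083, 0, 0.05],
    [0, -0.003, 0.083, 0, 0],
    [0, -0.003, 0.083, 0, 0],
  ],
  force=30,
)

```text
t: 23.3
tcp_pos: [0.6218, -0.1277, 0.2921]
tool_rot: [-0.02, 1.0, 0.0, 0.0]
force: [2.2, 1.1, 0.1]
finger_gap: 0.106
gripper_force: 29.5
```

```bash
python3 lean.py 3; python3 -c "
from h import *
to((.621,-.1265,.2904),.04)"
```

```text
23.35 lean 0.0189 n 250 mid z 0.2401
23.40 lean 0.0184 n 234 mid z 0.2400
23.45 lean 0.0174 n 235 mid z 0.2403
t 23.4 tcp [ 0.6216 -0.1277  0.2918] psi 0.040 shift [0.0006 0.0013 0.0014] turn 0.000 force [1.78 0.9  1.91] gap 0.11
```

Call:
hand_motion(
  deltas=[
    [0, -0.002, 0, 0, 0],
    [0, -0.004, 0, 0, 0],
    [0, -0.006, 0, 0, 0],
    [0, -0.008, 0, 0, 0],
    [0, -0.0082, 0.001, 0, 0],
    [0, -0.0082, 0.002, 0, 0],
    [0, -0.0082, 0.002, 0, 0],
    [0, -0.0082, 0.002, 0, 0],
    [0, -0.0082, 0.002, 0, 0],
  ],
  force=40,
)

```text
t: 24.35
tcp_pos: [0.6216, -0.136, 0.2898]
tool_rot: [-0.02, 1.0, -0.0, -0.0]
force: [-0.7, 0.8, 0.9]
finger_gap: 0.104
gripper_force: 42.7
```

```bash
python3 lean.py 3; python3 m.py
```

```text
24.40 lean 0.0055 n 243 mid z 0.2401
24.45 lean 0.0038 n 260 mid z 0.2400
24.50 lean 0.0016 n 241 mid z 0.2400
24.55 [ 0.6216 -0.136   0.2898] 0.04 [-0.36  1.43 -0.65]
bar y -0.15 z 0.2507 84
bar y -0.1 z 0.2418 44
bar y 0.1 z 0.2416 38
bar y 0.2 z 0.2396 29
0.070 10 [[-5.0, -35.0], [-3.0, -28.0], [1.0, 27.0]]
0.078 7 [[-5.0, -27.0], [-2.0, -25.0], [-0.0, 20.0]]
0.086 6 [[-4.0, -22.0], [-1.0, -21.0], [1.0, -13.0]]
0.094 9 [[-4.0, -16.0], [-2.0, -10.0], [0.0, -3.0]]
0.102 7 [[-9.0, -9.0], [-6.0, -7.0], [-2.0, 3.0]]
0.110 5 [[-17.0, -8.0], [-12.0, -6.0], [-8.0, 5.0]]
0.118 10 [[-17.0, -9.0], [-16.0, -4.0], [-13.0, 3.0]]
0.126 9 [[-17.0, -8.0], [-16.0, -2.0], [-14.0, 5.0]]
0.134 9 [[-17.0, -9.0], [-16.0, -1.0], [-14.0, 4.0]]
0.142 9 [[-18.0, -10.0], [-17.0, -1.0], [-9.0, 21.0]]
0.150 43 [[-16.0, -49.0], [-7.0, -7.0], [-4.0, 49.0]]
0.158 146 [[-13.0, -51.0], [-3.0, -13.0], [7.0, 48.0]]
0.166 65 [[-16.0, -41.0], [-4.0, -6.0], [11.0, 50.0]]
0.174 14 [[-11.0, -8.0], [-4.0, -6.0], [4.0, -2.0]]
rim [-0.00302084 -0.00258212]
```

Level and slid. Release and retreat, then watch.

Call:
hand_motion(
  deltas=[
    [0, 0, 0, 0, 0.1],
    [0, 0, 0, 0, 0.15],
    [0, 0, 0, 0, 0.22],
    [0, 0, 0, 0, 0.3],
    [0, 0, 0, 0, 0.4],
    [0, 0, 0, 0, 0.5],
    [0, 0, 0, 0, 0.5],
    [0, 0, -0.02, 0, 0.5],
    [0, 0, -0.06, 0, 0.5],
    [0, 0, -0.09, 0, 0.5],
    [0, 0, -0.1, 0, 0.5],
    [0, 0, -0.1, 0, 0.5],
    [0, 0, -0.1, 0, 0.5],
    [0, 0, -0.1, 0, 0.5],
    [0, 0, -0.1, 0, 0.5],
  ],
  force=20,
)

```text
t: 26.05
tcp_pos: [0.6212, -0.1357, 0.3878]
tool_rot: [-0.02, 1.0, 0.001, -0.002]
force: [0.1, 0.1, -1.0]
finger_gap: 0.497
gripper_force: 0.0
```

```bash
python3 lean.py 16
```

```text
26.10 lean 0.0057 n 244 mid z 0.2402
26.15 lean 0.0100 n 237 mid z 0.2399
26.20 lean 0.0109 n 243 mid z 0.2400
26.25 lean 0.0109 n 242 mid z 0.2403
26.30 lean 0.0105 n 250 mid z 0.2400
26.35 lean 0.0099 n 251 mid z 0.2397
26.40 lean 0.0105 n 234 mid z 0.2397
26.45 lean 0.0112 n 236 mid z 0.2399
26.50 lean 0.0077 n 244 mid z 0.2401
26.55 lean 0.0101 n 247 mid z 0.2400
26.60 lean 0.0112 n 247 mid z 0.2401
26.65 lean 0.0095 n 243 mid z 0.2400
26.70 lean 0.0101 n 248 mid z 0.2401
26.75 lean 0.0081 n 259 mid z 0.2401
26.80 lean 0.0110 n 245 mid z 0.2399
26.85 lean 0.0103 n 247 mid z 0.2397
```

Call:
hand_motion(
  deltas=[
    [0, 0, -0.02, 0, 0.5],
    [0, 0, -0.02, 0, 0.5],
    [0, 0, -0.02, 0, 0.5],
    [0, 0, -0.02, 0, 0.5],
    [0, 0, -0.02, 0, 0.5],
    [0, 0, -0.02, 0, 0.5],
    [0, 0, -0.02, 0, 0.5],
    [0, 0, -0.02, 0, 0.5],
    [0, 0, -0.02, 0, 0.5],
    [0, 0, -0.02, 0, 0.5],
    [0, 0, -0.02, 0, 0.5],
    [0, 0, -0.02, 0, 0.5],
    [0, 0, -0.02, 0, 0.5],
    [0, 0, -0.02, 0, 0.5],
    [0, 0, -0.02, 0, 0.5],
    [0, 0, -0.02, 0, 0.5],
    [0, 0, -0.02, 0, 0.5],
    [0, 0, -0.02, 0, 0.5],
    [0, 0, -0.02, 0, 0.5],
    [0, 0, -0.02, 0, 0.5],
  ],
)

```text
t: 28.85
tcp_pos: [0.6218, -0.136, 0.4098]
tool_rot: [-0.02, 1.0, 0.0, -0.0]
force: [0.4, -0.6, 0.4]
finger_gap: 0.502
gripper_force: 0.0
```

```bash
python3 lean.py 8; python3 -c "
from h import *
S,X=snap('side');cv2.imwrite('pics/end.png',cv2.resize(S['pixels'][80:320,200:440,::-1],(600,600),interpolation=3))"
```

```text
28.90 lean 0.0103 n 241 mid z 0.2402
28.95 lean 0.0082 n 237 mid z 0.2400
29.00 lean 0.0107 n 247 mid z 0.2399
29.05 lean 0.0078 n 231 mid z 0.2401
29.10 lean 0.0081 n 246 mid z 0.2404
29.15 lean 0.0082 n 241 mid z 0.2404
29.20 lean 0.0076 n 235 mid z 0.2403
29.25 lean 0.0110 n 243 mid z 0.2401
```

View pics/end.png

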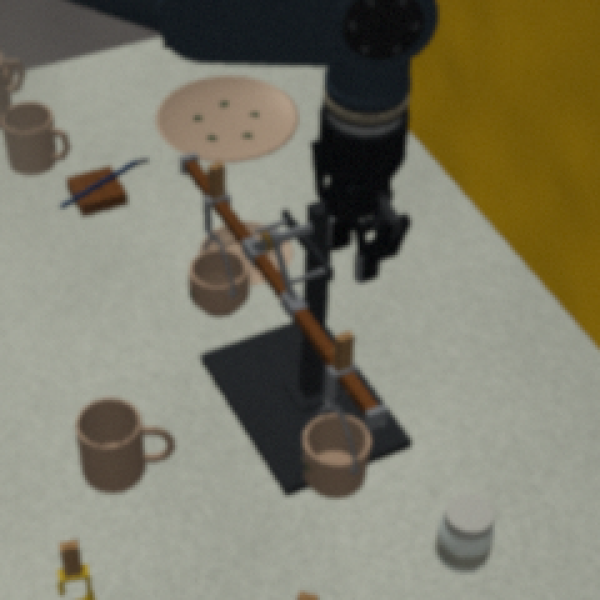

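The end view shows both planters hanging by their hooks, the round one at (217,200) and the straight one at (343,370). The bar is level and still, the gripper is clear above, and the mug and jar are untouched.

```bash
python3 -c "
from station import job
print(job.sign_off())"
```

```text
the job is handed in; nothing more can be done
None
```

I handed the job in at about 29 s: both planters hang by their hooks, one on each half of the bar. The bar was still at about 0.01 rad of lean (limit 0.03), and the mug, jar and plate were left alone; the judge's result was not shown.

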